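# Change over the caddies

### The arm

A 6-joint arm with a two-finger parallel gripper is mounted at the origin on a cart in front of the work surface, level with it; the furniture and walls round the work are solid. World frame = base frame: x ahead of the robot, y to its left, z up, the work surface at z = 0. Lengths are in mm, angles in rad, forces in N, time in s.
With the tool pointing down it reaches from about 200 to 875 mm from the base axis. Payload 3.4 kg.
Tool frame: the origin (TCP) lies midway between the tips of the shut fingers; the grasp point (between the pads) lies bot.grip_point_offset behind it (bot.grip_point_offset is the distance from the TCP to the grasp point, in mm); z points along the fingers, y is the line along which they close (so a half turn about z gives the same grasp; the last joint's range is limited). The gripper opens to 94 mm and grips with 3 to 60 N. Pads are 16 mm wide; open, the fingers measure 119 mm over their backs; the gripper's body (75 mm by 177 mm) begins 78 mm behind the grasp point.
Start: joints at [-1.322, 0.276, 1.505, -0, 1.361, -0.121], TCP at [207.823, -536.167, 205.493] pointing down, gripper open.
Joint ranges: [-2.89, 2.89], [-0.75, 2.08], [0.22, 2.7], [-1.18, 4.32], [0.11, 2.71], [-2.7, 2.7]. Speed limits (rad/s): [2.57, 2.57, 3.14, 3.14, 3.14, 3.14].

### API

Orientations are given as a unit quaternion [w, x, y, z].
In Python, from workcell import bot gives the robot as it stands. The module is installed in compiled form; this text tells all that it offers.
- The arm moves only by the tool jog_arm, never from a script. Its argument "motion" is text: rows parted by semicolons, each of 7 numbers parted by spaces: the shift along the tool's x, y, z in units of 0.1 m (1.0 is 0.1 m), then the turn, a rotation vector about the tool's x, y, z in units of pi/2 rad (1.0 is pi/2 rad), then the finger opening in mm, from 0 to 94. A call has 1 to 20 rows; each row is the pose to reach, as a shift and turn from the pose commanded when the call began, along the tool's axes at that moment; what a row does not reach only later rows make up. A row lasts 1/8 s, in which the tool goes at most 62.5 mm and 10.7 degrees, less where a joint would pass 70% of its speed; a pose out of reach is approached as far as the arm can. A call with a number of a shift or a turn outside -1 to 1 is refused whole. A call with a gripper value outside its range is refused whole. The fingers move at their own pace and stop on an object; "grip_force" is the grip in N (left out, the last holds). Time passes only in rows, so rows that repeat a pose let the fingers close. It gives the time, the measured TCP pose, the force, the opening and the grip force at its end, in the units of the state.
- bot.read_state(): the state, without advancing time (a new reading comes with each control period).
- bot.read_camera(name): name is "side" or "top"; returns a dict with "color" (420x560x3 uint8, red, green, blue), "mtx" (3x3 intrinsics, pixels), "D" ([k1, k2, p1, p2, k3] as OpenCV has them; the pictures are not rectified), "eye" and "rotation" of the camera in the world. Camera axes: x right, y down, z forward; pixel columns grow to the right and rows downward; lengths in mm; the calibration is good to about 2 mm. A picture is of the moment at which its call begins. There is no depth.
- bot.finish_job(): hands the job in; it is judged then, once.
The state is a dict: "clock": time; "q": joint angles; "qvel": joint speeds; "joint_torque": joint torques, N m; "tcp_pos": TCP position; "tool_rot": TCP orientation; "force": force on the tool from outside, world axes, zero at the start; "torque": the same for the moment, N m; "width": finger opening in mm; "grip_force": force on a finger pad.
Only numpy, scipy, OpenCV 4.12 (cv2) and the standard library are available. Lean on these libraries where they do the work, as an engineer would, in place of code of your own. Each camera call takes 0.05 s, during which the arm holds its last target. There are 200 camera calls.

### The job

Tea service is over, and guests now need the sachets: with your fingertips, push the open lid of the taller tea caddy forward over its balance point so that it drops shut, and flip the shut lid of the lower, wider sachet box up and back past its balance point so that it stays leaning open by itself. Push the lids gently and do not grip or lift anything; both boxes stay where they stand, and the other things on the bar are left alone.

Things in the scene. Friction and masses are not known exactly. Their poses are not given: they have to be found in the camera images.
- sachet_box: plain wooden sachet box with hinged wooden lid, shut at the start; seen from the front it is 170 mm wide (its y), 85 mm deep (its x) and 65 mm high without the lid; loose, about 0.92 kg, rubber feet. Origin: centre of the underside; x points from its front to its hinge side (roughly away from the robot), z up. Told from the other by being the lower and wider one.
- sachet_box_hinge (a point): middle of the hinge line of the sachet box, on the rear top edge of the box (65 mm above the underside, 42.5 mm behind its middle); the hinge runs along the box's y, fixed to the box
- sachet_box_tab (a point): centre of the rolled edge (round, 8 mm thick, 34 mm wide along the box's y) of the steel lift tab on the sachet box's lid; moves with the lid. Shut, it lies 105 mm in front of the hinge line and 50 mm above it: the tab rises from the middle of the lid's front edge, 64 degrees from level, leaning forward. Push it from the front to open, from behind to shut. The lid is 85 mm long, 8 mm thick
- sachet_box_lid (a joint): angle in rad of the sachet box's lid about its hinge: 0 shut, growing as it opens up and back; stop at 1.92, where it leans back behind the upright. Light (0.08 kg), no spring or catch, slightly damped: let go below about 1.3 it falls shut, above about 1.55 it falls open by itself and needs no more pushing (do not force it against the stop)
- tea_caddy: plain wooden tea caddy with hinged wooden lid, standing open at the start; seen from the front it is 110 mm wide (its y), 85 mm deep (its x) and 95 mm high without the lid; loose, about 0.92 kg, rubber feet. Origin: centre of the underside; x points from its front to its hinge side (roughly away from the robot), z up. Told from the other by being the taller and narrower one.
- tea_caddy_hinge (a point): middle of the hinge line of the tea caddy, on the rear top edge of the box (95 mm above the underside, 42.5 mm behind its middle); the hinge runs along the box's y, fixed to the box
- tea_caddy_tab (a point): centre of the rolled edge (round, 8 mm thick, 34 mm wide along the box's y) of the steel lift tab on the tea caddy's lid; moves with the lid. Shut, it lies 105 mm in front of the hinge line and 50 mm above it: the tab rises from the middle of the lid's front edge, 64 degrees from level, leaning forward. Push it from the front to open, from behind to shut. The lid is 85 mm long, 8 mm thick
- tea_caddy_lid (a joint): angle in rad of the tea caddy's lid about its hinge: 0 shut, growing as it opens up and back; stop at 1.92, where it leans back behind the upright. Light (0.08 kg), no spring or catch, slightly damped: let go below about 1.3 it falls shut, above about 1.55 it falls open by itself and needs no more pushing (do not force it against the stop)
- jigger: bystander: steel double-cone jigger, 45x45x80 mm, standing upright
- muddler: bystander: brown wooden muddler, 204 mm long, 39 mm thick, lying
- peeler1: bystander: yellow peeler, 170x25x18 mm, lying
- spoon_bar: bystander: teaspoon with red handle, 132x26x11 mm, lying
- marker1: bystander: white and blue marker, 135x17x16 mm, lying
- timer: bystander: white round wind-up timer with black dial, 71x71x38 mm
- measure_cup: bystander: clear conical measuring glass on a foot, 57x57x119 mm, standing
Mind the look-alikes: they are no part of the job. What is shaped like the sachet_box but red is not meant.

How it is judged:
By the outcome, as a careful person would: the job done as asked, in the order asked, and still so for the second after the job is handed in, with the robot touching nothing.
It also fails if it takes over 64 s, if anything falls off the work surface, if the arm or the gripper's body presses on something with over 40 N, if the wrist force passes 120 N, or if a joint passes its speed limit or range.

## Working session

There is one attempt and no reset: what is moved stays moved. The work goes in short steps, Python scripts to look and compute and a tool call to move; the robot and the scene stay as the last step left them, time stands still between calls to the robot, and variables do not carry over. Pictures are saved under pics/ and viewed, at most 10 in all, crops included, and the job is handed in when it is done.

Besides the shell and the picture viewer there is one more tool, called after ">>>" as a command line: name --argument value ..., lists and objects as JSON in quotes. jog_arm: Moves the arm, as the interface text tells. Shifts and turns lie within -1 to 1; 1 stands for 0.1 m of shift or pi/2 rad of turn. Its arguments: {"type":"object","properties":{"motion":{"type":"string"},"grip_force":{"type":"number"}},"required":["motion"]}

```bash
mkdir -p pics; cat > h.py <<'E'
import numpy as np, cv2
from workcell import bot
def snap(n,f):
    c=bot.read_camera(n); cv2.imwrite(f,c["color"][:,:,::-1]); np.savez(n+'.npz',**{k:np.array(c[k]) for k in("color","mtx","D","eye","rotation")}); return c
def cam(n): return dict(np.load(n+'.npz'))
def proj(c,P):
    R=c["rotation"]; p=(np.atleast_2d(P)-c["eye"])@R
    return cv2.projectPoints(p,np.zeros(3),np.zeros(3),c["mtx"],c["D"])[0][:,0]
def ray(c,uv,z):
    u=cv2.undistortPoints(np.float64([[uv]]),c["mtx"],c["D"])[0,0]
    d=c["rotation"]@np.array([u[0],u[1],1]); return c["eye"]+d*(z-c["eye"][2])/d[2]
E
python3 - <<'E'
from h import *
a=snap("top","pics/top.png");b=snap("side","pics/side.png")
for c in(a,b): print(c["eye"],c["rotation"])
s=bot.read_state();print(s["tcp_pos"],s["tool_rot"],s["clock"],bot.grip_point_offset,s["width"])
E
```

```text
[ 535.84105459   -2.62463909 1271.19391573] [ 0.02701893 -0.70655094  0.70683195 -0.02107929]
[110.98303422 801.91299085 666.07430681] [ 0.13413939 -0.23005304  0.83994318 -0.47284002]
[ 207.6914902  -535.64185305  204.69685556] [-8.18383310e-04  9.82952500e-01  1.83857847e-01 -6.43582134e-05] 0.1 18.8 93.91569052518476
```

View pics/top.png

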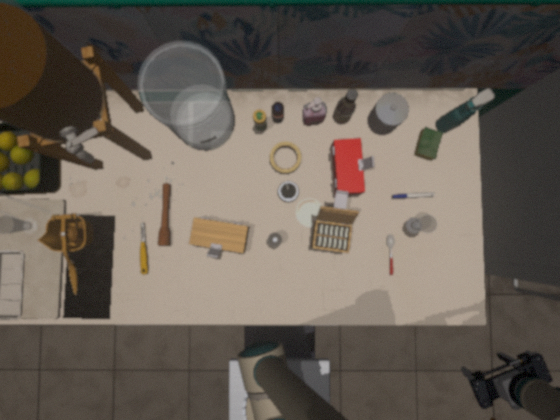

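View pics/side.png

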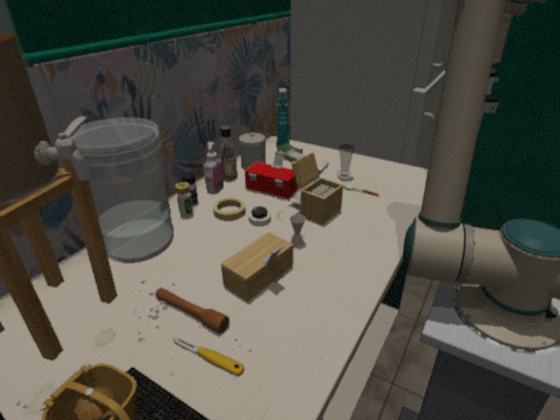

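The top view shows the wooden wide box (219,235) with its tab at (215,252), and the open, narrower wooden caddy (332,235) with its lid and tab at (341,205). The red box (350,165) has the same shape but is red, so it is a decoy. The wooden wide box fits sachet_box and the caddy fits tea_caddy. I'll confirm this in one enlarged crop.

```bash
cat >> h.py <<'E'
from scipy.spatial.transform import Rotation as Ro
_cam=cam
def cam(n):
    c=_cam(n); q=c["rotation"]; c["rotation"]=Ro.from_quat(np.r_[q[1:],q[0]]).as_matrix(); return c
E
python3 - <<'E'
from h import *
a=cam("top")["color"][150:270,180:380][:,:,::-1]
b=cam("side")["color"][140:300,215:355][:,:,::-1]
A=cv2.resize(a,(800,480)[:2],interpolation=3)[:,:]
A=cv2.resize(a,None,fx=4,fy=4,interpolation=3); cv2.imwrite("pics/ct.png",A)
cv2.imwrite("pics/cs.png",cv2.resize(b,None,fx=3.75,fy=3.75,interpolation=3))
E
```

```text
(no output)
```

View pics/ct.png

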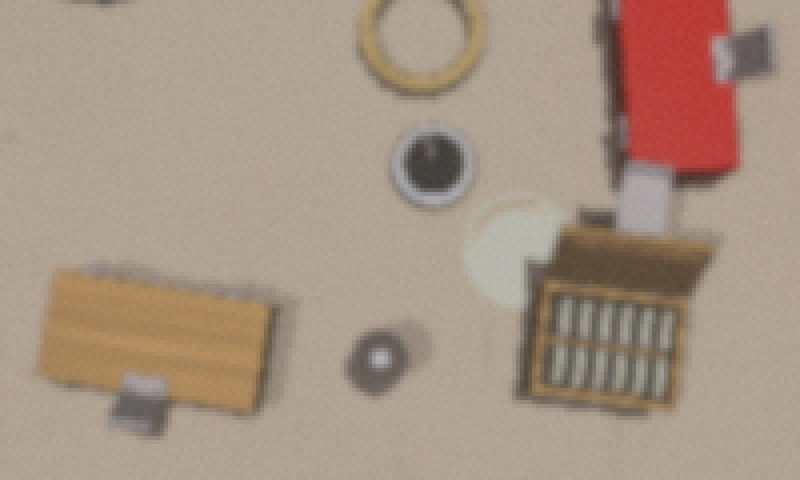

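View pics/cs.png

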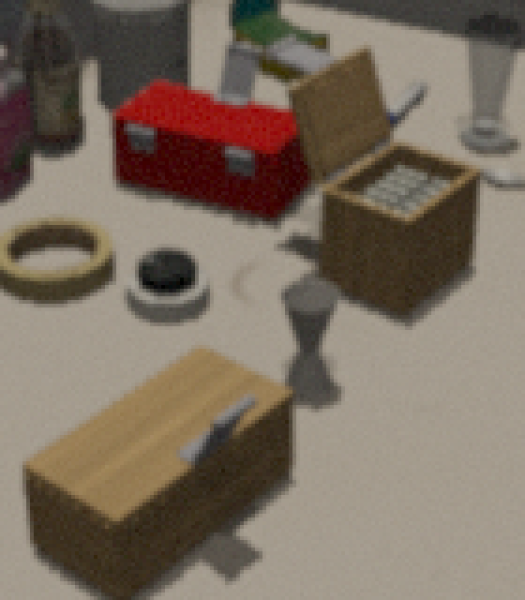

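The crops confirm it. The sachet box is plain wood, wide and shut, with its tab in front. The tea caddy is wooden and tall with its lid leaning open. The red one is the decoy. Next I'll fit the poses.

```bash
cat > fit.py <<'E'
from h import *
from scipy.optimize import least_squares
T,S=cam("top"),cam("side")
t=lambda L:np.array(L)/4+[180,150]-.4
s=lambda L:np.array(L)/3.75+[215,140]-.4
def W(p,P):
    c,n=np.cos(p[2]),np.sin(p[2]);P=np.array(P,float)
    return np.c_[p[0]+c*P[:,0]-n*P[:,1],p[1]+n*P[:,0]+c*P[:,1],P[:,2]]
def box(w,z): return [[42.5,w,z],[42.5,-w,z],[-42.5,-w,z],[-42.5,w,z]]
def fit(w,z,tp,sp):
    f=lambda p:np.r_[(proj(T,W(p,box(w,z)))-t(tp)).ravel(),(proj(S,W(p,box(w,z)))-s(sp)).ravel()]
    r=least_squares(f,[450,0,0]);print(r.x.round(3),r.fun.round(1));return r.x
a=fit(85,73,[[57,270],[278,303],[258,412],[38,377]],[[25,467],[205,348],[293,393],[112,520]])
b=fit(55,95,[[545,280],[688,298],[675,410],[530,395]],[[322,185],[400,145],[478,175],[405,212]])
def lidpt(h,th,f,u,y): # f in front of hinge, u above, shut
    c,n=np.cos(th),np.sin(th); return [42.5-(f*c-u*n),y,h+f*n+u*c]
g=lambda th:np.r_[(proj(T,W(b,[lidpt(95,th[0],85,0,55),lidpt(95,th[0],85,0,-55)]))-t([[562,232],[715,245]])).ravel(),(proj(S,W(b,[lidpt(95,th[0],85,0,55),lidpt(95,th[0],85,0,-55)]))-s([[290,90],[370,50]])).ravel(),(proj(T,W(b,[lidpt(95,th[0],105,50,17),lidpt(95,th[0],105,50,-17)]))-t([[625,163],[675,168]])).ravel()]
r=least_squares(g,[1.8]);print(r.x,r.fun.round(1))
for th in (0,.4,.8,1.2,1.3,1.55,1.92):
    print(th,"S",W(a,[lidpt(65,th,105,50,0)]).round(),"C",W(b,[lidpt(95,th,105,50,0)]).round())
E
python3 fit.py
```

```text
[ 5.48030e+02  1.84751e+02 -1.70000e-01] [-0.6 -0.8 -1.4  0.2 -1.3  0.4 -0.9 -0.3 -0.6 -1.6 -0.4 -1.6  1.1 -1.2
  1.7 -0. ]
[ 5.43816e+02 -1.60613e+02 -1.45000e-01] [-0.3 -0.3  0.2  0.4 -0.3  0.5 -0.5 -1.1 -0.5  0.3 -0.8 -2.   1.2 -2.3
  0.8  1.9]
[1.95667439] [-0.4 -1.   0.1  1.4 -0.1 -0.8 -0.1 -1.8 -0.2 -0.6 -0.8 -0.1]
0 S [[486. 195. 115.]] C [[ 482. -152.  145.]]
0.4 S [[514. 191. 152.]] C [[ 509. -156.  182.]]
0.8 S [[553. 184. 175.]] C [[ 549. -161.  205.]]
1.2 S [[598. 176. 181.]] C [[ 594. -168.  211.]]
1.3 S [[610. 174. 180.]] C [[ 606. -170.  210.]]
1.55 S [[637. 170. 171.]] C [[ 633. -174.  201.]]
1.92 S [[672. 164. 147.]] C [[ 668. -179.  177.]]
```

>>> jog_arm --motion "0.3 -0.1 -0.6 0 0 0.1 0; 0.6 -0.2 -0.6 0 0 0.2 0; 1 -0.3 -0.6 0 0 0.337 0; 1 -0.3 -0.6 0 0 0.337 0; 1 -0.3 -0.6 0 0 0.337 0"

```text
clock: 0.72
tcp_pos: [289.8, -472.1, 265.1]
tool_rot: [-0.0, 0.997, -0.079, -0.001]
force: [-0.4, -0.7, 0.4]
width: 47.6
grip_force: 0.0
```

>>> jog_arm --motion "0.4 -0.4 0 0 0 0 0; 0.8 -0.8 0 0 0 0 0; 0.92 -0.88 0 0 0 0 0; 0.92 -0.88 0 0 0 0 0"

```text
clock: 1.23
tcp_pos: [394.7, -400.4, 265.1]
tool_rot: [0.0, 0.997, -0.079, -0.001]
force: [0.4, 0.2, -0.2]
width: 7.2
grip_force: 0.0
```

>>> jog_arm --motion "0.4 -0.4 0 0 0 0 0; 0.8 -0.8 0 0 0 0 0; 0.92 -0.88 0 0 0 0 0; 0.92 -0.88 0 0 0 0 0"

```text
clock: 1.72
tcp_pos: [499.1, -328.8, 265.1]
tool_rot: [0.0, 0.997, -0.08, -0.001]
force: [-1.1, -0.7, 0.2]
width: 0.7
grip_force: 0.0
```

>>> jog_arm --motion "0.4 -0.4 0 0 0 0 0; 0.8 -0.8 0 0 0 0 0; 0.92 -0.88 0 0 0 0 0; 0.92 -0.88 0 0 0 0 0"

```text
clock: 2.22
tcp_pos: [603.7, -256.8, 265.0]
tool_rot: [0.001, 0.997, -0.08, -0.001]
force: [-0.5, 0.1, 0.2]
width: 0.4
grip_force: 0.0
```

>>> jog_arm --motion "0.4 -0.4 0 0 0 0 0; 0.8 -0.8 0 0 0 0 0; 0.92 -0.88 0 0 0 0 0; 0.92 -0.88 0 0 0 0 0"

```text
clock: 2.72
tcp_pos: [708.5, -184.7, 265.0]
tool_rot: [0.001, 0.997, -0.08, -0.001]
force: [-0.5, -0.4, 0.1]
width: 0.4
grip_force: 0.0
```

>>> jog_arm --motion "0.1 0 0 0 0 0 0; 0.1 0 0.4 0 0 0 0; 0.1 0 0.8 0 0 0 0; 0.1 0 1 0 0 0 0; 0.1 0 1 0 0 0 0"

```text
clock: 3.35
tcp_pos: [717.5, -185.8, 163.8]
tool_rot: [-0.0, 0.997, -0.081, -0.002]
force: [-0.7, 0.3, 0.2]
width: 0.4
grip_force: 0.0
```

```bash
python3 - <<'E'
from h import *
snap("side","pics/s2.png"); a=_cam("side")["color"][60:260,180:460][:,:,::-1]
cv2.imwrite("pics/s2c.png",cv2.resize(a,None,fx=2.8,fy=2.8,interpolation=3))
E
```

```text
Traceback (most recent call last):
NameError: name '_cam' is not defined. Did you mean: 'cam'?
```

```bash
python3 - <<'E'
from h import *
a=cam("side")["color"][60:260,180:460][:,:,::-1]
cv2.imwrite("pics/s2c.png",cv2.resize(a,None,fx=2.8,fy=2.8,interpolation=3))
E
```

```text
(no output)
```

View pics/s2c.png

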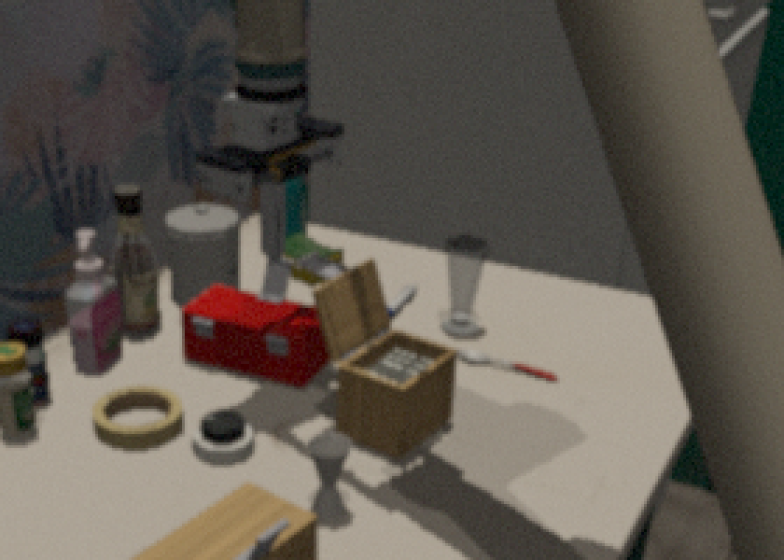

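The side crop shows the shut fingers at (270,230), directly behind the caddy's lid and clear of the red box. I'll lower them slightly and push gently forward.

>>> jog_arm --motion "0 0 0.1 0 0 0 0; -0.1 0 0.1 0 0 0 0; -0.2 0 0.1 0 0 0 0; -0.25 0 0.1 0 0 0 0; -0.3 0 0.1 0 0 0 0; -0.35 0 0.1 0 0 0 0; -0.4 0 0.1 0 0 0 0; -0.45 0 0.1 0 0 0 0; -0.5 0 0.1 0 0 0 0; -0.55 0 0.1 0 0 0 0; -0.6 0 0.1 0 0 0 0"

```text
clock: 4.78
tcp_pos: [659.5, -175.0, 155.3]
tool_rot: [-0.0, 0.997, -0.08, -0.0]
force: [0.6, -0.0, 0.5]
width: 0.5
grip_force: 0.2
```

>>> jog_arm --motion "-0.05 0 0 0 0 0 0; -0.1 0 0 0 0 0 0; -0.15 0 0 0 0 0 0; -0.2 0 0 0 0 0 0; -0.25 0 0 0 0 0 0; -0.3 0 0 0 0 0 0; -0.35 0 0 0 0 0 0; -0.4 0 0 0 0 0 0; -0.45 0 0 0 0 0 0; -0.5 0 0 0 0 0 0; -0.5 0 0 0 0 0 0"

```text
clock: 6.15
tcp_pos: [610.4, -167.0, 155.5]
tool_rot: [0.0, 0.997, -0.08, -0.0]
force: [-0.8, -0.3, 0.5]
width: 0.3
grip_force: 0.0
```

```bash
python3 - <<'E'
from h import *
snap("side","pics/s3.png"); a=cam("side")["color"][60:260,180:460][:,:,::-1]
snap("top","pics/t3.png");b=cam("top")["color"][150:270,180:380][:,:,::-1]
A=cv2.resize(a,(560,400));B=cv2.resize(b,(560,336))[:200,240:]
B=cv2.resize(b[:,110:],(240,320));B=cv2.copyMakeBorder(B,0,80,0,0,0)
cv2.imwrite("pics/m3.png",np.hstack([A,B]))
E
```

```text
(no output)
```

View pics/m3.png

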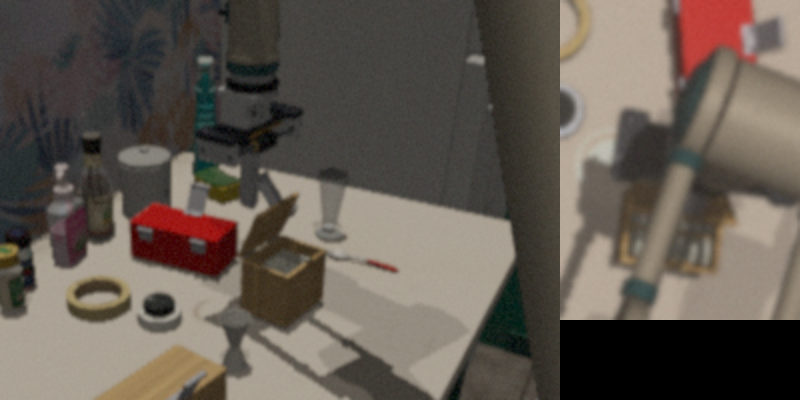

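The lid is past its balance point and leaning forward at about (270,215), and it looks to be falling. I'll retreat up and let it drop.

>>> jog_arm --motion "0.1 0 0 0 0 0 0; 0.15 0 -0.4 0 0 0 0; 0.15 0 -0.8 0 0 0 0; 0.15 0 -1 0 0 0 0; 0.15 0 -1 0 0 0 0; 0.15 0 -1 0 0 0 0; 0.15 0 -1 0 0 0 0; 0.15 0 -1 0 0 0 0"

```text
clock: 7.25
tcp_pos: [625.2, -169.3, 254.4]
tool_rot: [-0.0, 0.997, -0.08, -0.001]
force: [-0.6, -0.3, 0.1]
width: 0.9
grip_force: 0.0
```

```bash
python3 - <<'E'
from h import *
snap("side","pics/s4.png"); a=cam("side")["color"][130:300,200:400][:,:,::-1]
cv2.imwrite("pics/s4c.png",cv2.resize(a,None,fx=3,fy=3,interpolation=3))
E
```

```text
(no output)
```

View pics/s4c.png

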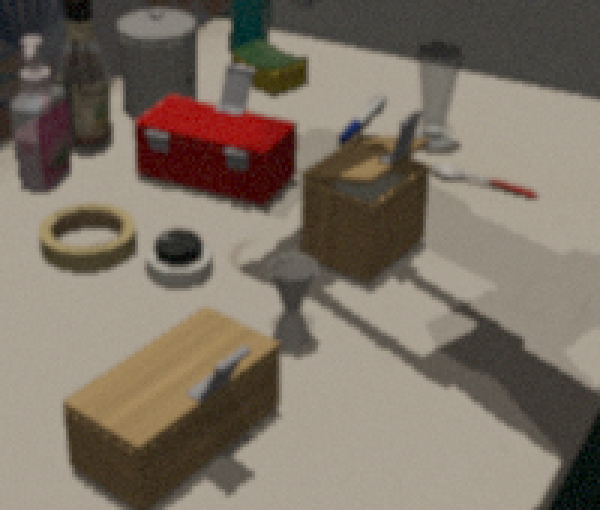

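>>> jog_arm --motion "-0.3 -0.4 0 0 0 0 0; -0.58 -0.84 0 0 0 0 0; -0.58 -0.84 0 0 0 0 0"

```text
clock: 7.68
tcp_pos: [580.1, -74.5, 256.0]
tool_rot: [-0.0, 0.997, -0.078, -0.0]
force: [-0.0, -0.2, 0.6]
width: 0.3
grip_force: 0.0
```

>>> jog_arm --motion "-0.3 -0.4 0 0 0 0 0; -0.58 -0.84 0 0 0 0 0; -0.58 -0.84 0 0 0 0 0"

```text
clock: 8.05
tcp_pos: [536.9, 16.6, 255.8]
tool_rot: [-0.0, 0.997, -0.078, 0.0]
force: [-0.1, -0.3, -0.8]
width: 0.5
grip_force: 0.0
```

>>> jog_arm --motion "-0.3 -0.4 0 0 0 0 0; -0.58 -0.84 0 0 0 0 0; -0.58 -0.84 0 0 0 0 0"

```text
clock: 8.43
tcp_pos: [493.8, 108.1, 255.6]
tool_rot: [0.0, 0.997, -0.078, 0.0]
force: [-0.1, -0.3, 0.4]
width: 0.2
grip_force: 0.0
```

>>> jog_arm --motion "-0.3 -0.4 0 0 0 0 0; -0.58 -0.84 0 0 0.1 0 0; -0.58 -0.84 0 0 0.2 0 0; -0.58 -0.84 0 0 0.278 0 0; -0.58 -0.84 0 0 0.278 0 0; -0.58 -0.84 0 0 0.278 0 0"

```text
clock: 9.18
tcp_pos: [451.9, 198.7, 256.3]
tool_rot: [0.017, 0.973, -0.078, 0.216]
force: [1.2, 0.4, 0.2]
width: 0.6
grip_force: 0.0
```

```bash
python3 - <<'E'
from h import *
c=snap("top","pics/t5.png"); s=bot.read_state(); q=np.array(s["tool_rot"])
R=Ro.from_quat(np.r_[q[1:],q[0]]).as_matrix(); print(R.round(3))
p=np.array(s["tcp_pos"]); print(p, R.T@(np.array([450,201,101])-p)/100)
S=snap("side","pics/s5.png"); a=cam("side")["color"][130:300,200:400][:,:,::-1]
cv2.imwrite("pics/s5c.png",cv2.resize(a,None,fx=3.5,fy=3.5,interpolation=3))
E
```

```text
[[ 0.894 -0.161  0.418]
 [-0.146 -0.987 -0.068]
 [ 0.423 -0.    -0.906]]
[452.16591755 198.74746168 256.301731  ] [-0.68024372 -0.01835809  1.39634191]
```

View pics/s5c.png

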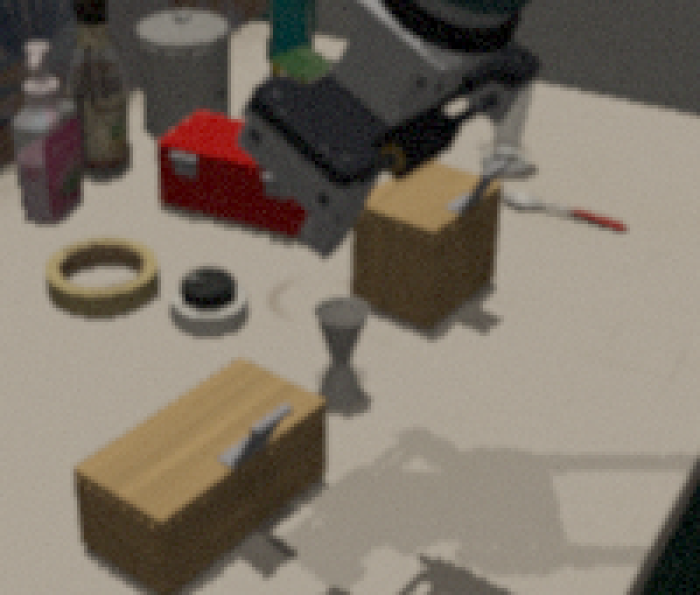

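The caddy lid is now shut flat (430,190), and the sachet box is untouched. I'll descend in front of the sachet tab.

>>> jog_arm --motion "-0.2 0 0.4 0 0 0 0; -0.34 -0.01 0.7 0 0 0 0; -0.34 -0.01 0.7 0 0 0 0"

```text
clock: 9.65
tcp_pos: [448.5, 198.9, 175.2]
tool_rot: [0.019, 0.974, -0.078, 0.213]
force: [0.8, 0.1, -0.3]
width: 0.5
grip_force: 0.0
```

>>> jog_arm --motion "-0.2 0 0.4 0 0 0 0; -0.34 -0.01 0.7 0 0 0 0; -0.34 -0.01 0.7 0 0 0 0; -0.34 -0.01 0.7 0 0 0 0"

```text
clock: 10.15
tcp_pos: [450.2, 202.2, 102.0]
tool_rot: [0.017, 0.973, -0.078, 0.218]
force: [0.3, 0.4, -0.1]
width: 0.5
grip_force: 0.0
```

```bash
python3 - <<'E'
from h import *
snap("side","pics/s6.png"); a=cam("side")["color"][190:300,210:350][:,:,::-1]
cv2.imwrite("pics/s6c.png",cv2.resize(a,None,fx=5,fy=5,interpolation=3))
s=bot.read_state(); q=np.array(s["tool_rot"])
R=Ro.from_quat(np.r_[q[1:],q[0]]).as_matrix(); p=np.array(s["tcp_pos"]); print(p)
# TCP path following roll arc, in tool axes units from now
d=np.array([np.cos(-.17),np.sin(-.17),0]); H=np.array([548,184.75,65])+42.5*d
for th in (0,.2,.4,.6,.8,1,1.2,1.4,1.55):
    c,n=np.cos(th),np.sin(th)
    P=H-d*(105*c-50*n)+[0,0,105*n+50*c]-6.7*d-[0,0,14.2]
    print(th,(R.T@(P-p)/100).round(2),P.round())
E
```

```text
[450.10064303 202.28344745 102.25420733]
0 [0.27 0.01 0.14] [480. 196. 101.]
0.2 [0.46 0.01 0.01] [492. 194. 121.]
0.4 [ 0.68  0.01 -0.07] [507. 192. 138.]
0.6 [ 0.9   0.01 -0.12] [526. 189. 151.]
0.8 [ 1.14  0.02 -0.11] [547. 185. 161.]
1 [ 1.36  0.02 -0.06] [569. 181. 166.]
1.2 [1.58 0.02 0.03] [592. 177. 167.]
1.4 [1.77 0.02 0.16] [614. 173. 163.]
1.55 [1.89 0.02 0.29] [630. 171. 157.]
```

View pics/s6c.png

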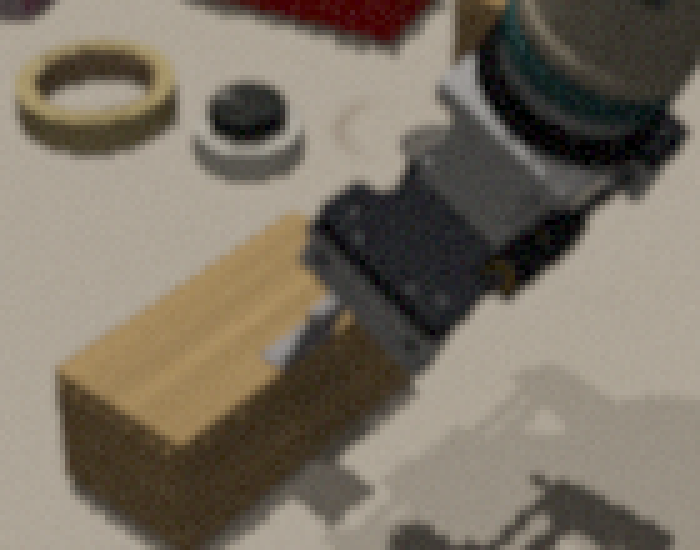

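The gripper body (370,280) is in front of the tab (315,330) and hides the fingertips. Tool kinematics put the TCP where I planned it. Next I'll push along the tab's arc.

>>> jog_arm --motion "0.1 0.01 0.07 0 0 0 0; 0.18 0.01 0.14 0 0 0 0; 0.23 0.01 0.14 0 0 0 0; 0.27 0.01 0.14 0 0 0 0; 0.33 0.01 0.1 0 0 0 0; 0.38 0.01 0.07 0 0 0 0; 0.42 0.01 0.04 0 0 0 0; 0.47 0.01 0.01 0 0 0 0; 0.52 0.01 -0.01 0 0 0 0; 0.58 0.01 -0.03 0 0 0 0; 0.63 0.01 -0.05 0 0 0 0; 0.69 0.01 -0.07 0 0 0 0"

```text
clock: 11.7
tcp_pos: [506.5, 190.9, 135.6]
tool_rot: [0.017, 0.973, -0.078, 0.216]
force: [-3.2, 0.3, 2.9]
width: 0.5
grip_force: 1.6
```

```bash
python3 - <<'E'
from h import *
snap("side","pics/s7.png"); a=cam("side")["color"][190:300,210:330][:,:,::-1]
snap("top","pics/t7.png"); b=cam("top")["color"][200:270,180:260][:,:,::-1]
cv2.imwrite("pics/m7.png",np.hstack([cv2.resize(a,(480,440),interpolation=3),cv2.copyMakeBorder(cv2.resize(b,(320,280),interpolation=3),0,160,0,0,0)]))
E
```

```text
(no output)
```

View pics/m7.png

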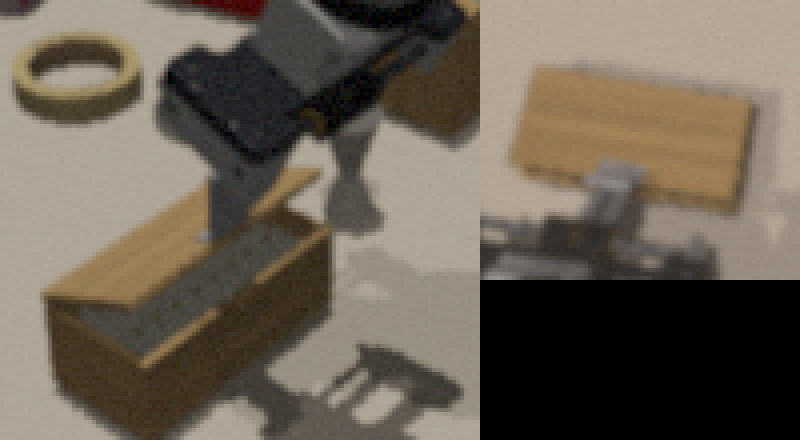

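The lid is about 0.35 rad open, the finger is on the tab and the box has not moved. I'll continue with slightly more upward motion.

>>> jog_arm --motion "0.06 0 -0.06 0 0 0 0; 0.11 0 -0.08 0 0 0 0; 0.17 0 -0.09 0 0 0 0; 0.23 0 -0.1 0 0 0 0; 0.29 0 -0.1 0 0 0 0; 0.35 0 -0.1 0 0 0 0; 0.4 0 -0.09 0 0 0 0; 0.46 0 -0.08 0 0 0 0"

```text
clock: 12.8
tcp_pos: [544.7, 184.9, 162.2]
tool_rot: [0.017, 0.973, -0.078, 0.216]
force: [-1.1, 1.0, 2.5]
width: 0.2
grip_force: 1.0
```

>>> jog_arm --motion "0.05 0 0 0 0 0 0; 0.1 0 0.01 0 0 0 0; 0.16 0 0.03 0 0 0 0; 0.22 0 0.05 0 0 0 0; 0.27 0 0.07 0 0 0 0; 0.33 0 0.09 0 0 0 0; 0.38 0 0.11 0 0 0 0; 0.44 0 0.14 0 0 0 0"

```text
clock: 13.8
tcp_pos: [589.7, 177.6, 167.7]
tool_rot: [0.017, 0.973, -0.078, 0.216]
force: [0.5, 0.4, 0.4]
width: 0.2
grip_force: 0.2
```

```bash
python3 - <<'E'
from h import *
snap("side","pics/s8.png"); a=cam("side")["color"]
# box moved? compare shut-state box front-bottom area with the first shot, and lid fit prompt
print(bot.read_state()["tcp_pos"],bot.read_state()["force"])
E
```

```text
[590.57132756 177.49287574 167.77589228] [ 0.2683139  -1.15686208  0.29730198]
```

>>> jog_arm --motion "0.05 0 0.03 0 0 0 0; 0.1 0 0.06 0 0 0 0; 0.15 0 0.1 0 0 0 0; 0.2 0 0.14 0 0 0 0; 0.24 0 0.18 0 0 0 0; 0.28 0 0.22 0 0 0 0; 0.31 0 0.26 0 0 0 0; 0.34 0 0.3 0 0 0 0; 0.34 0 0.3 0 0 0 0"

```text
clock: 14.98
tcp_pos: [632.4, 170.6, 154.7]
tool_rot: [0.017, 0.973, -0.078, 0.215]
force: [-0.4, -0.3, -0.1]
width: 0.2
grip_force: 0.0
```

```bash
cat > lid.py <<'E'
import io,contextlib
with contextlib.redirect_stdout(io.StringIO()):
    from fit import *
snap("side","pics/s9.png"); C=cam("side")["color"].astype(int); C0=cv2.imread("pics/side.png")[:,:,::-1].astype(int)
# lid-coloured pixels on +y edge: sample the wood colour along lid edge line for each angle
for th in np.arange(.9,2,.1):
    pts=[lidpt(65,th,f,4,y) for f in (25,45,65,78) for y in (40,60,75)]
    uv=proj(S,W(a,pts)).round().astype(int); k=C[uv[:,1],uv[:,0]]
    print(round(th,1),(k[:,0]-k[:,2]).tolist())
q=proj(S,W(a,[[-42.5,85,y] for y in(0,73)]+[[-42.5,-85,0]])).round();print(q.tolist())
E
python3 lid.py
```

```text
0.9 [28, 26, 28, 35, 28, 37, 32, 23, 28, 33, 26, 30]
1.0 [29, 32, 37, 26, 28, 29, 31, 28, 31, 30, 32, 33]
1.1 [28, 33, 29, 35, 31, 35, 32, 30, 31, 33, 24, 33]
1.2 [28, 29, 36, 32, 36, 37, 30, 31, 41, 30, 29, 31]
1.3 [32, 33, 38, 32, 31, 30, 29, 36, 36, 23, 29, 34]
1.4 [32, 35, 35, 27, 41, 36, 26, 28, 36, 31, 32, 42]
1.5 [33, 34, 36, 31, 37, 38, 29, 30, 36, 33, 33, 38]
1.6 [33, 34, 37, 34, 36, 38, 36, 41, 40, 35, 36, 37]
1.7 [29, 37, 34, 35, 39, 38, 35, 39, 42, 41, 42, 46]
1.8 [35, 37, 34, 32, 38, 34, 30, 39, 32, 41, 44, 40]
1.9 [35, 37, 33, 35, 39, 37, 31, 39, 31, 52, 58, 45]
[[248.0, 302.0], [246.0, 278.0], [294.0, 266.0]]
```

>>> jog_arm --motion "-0.1 0 -0.1 0 0 0 0; -0.35 0 -0.5 0 0 0 0; -0.65 0 -0.95 0 0 0 0; -0.65 0 -0.95 0 0 0 0"

```text
clock: 15.52
tcp_pos: [532.2, 187.4, 216.4]
tool_rot: [0.016, 0.973, -0.077, 0.217]
force: [0.4, -1.0, 0.8]
width: 0.5
grip_force: 0.0
```

>>> jog_arm --motion "-0.35 0.3 -0.3 0 0 0 0; -0.8 0.6 -0.6 0 0 0 0; -1 1 -0.9 0 0 0 0; -1 1 -0.9 0 0 0 0"

```text
clock: 16.02
tcp_pos: [390.0, 106.9, 254.0]
tool_rot: [0.017, 0.973, -0.079, 0.217]
force: [1.0, 0.3, 0.4]
width: 0.6
grip_force: 0.0
```

>>> jog_arm --motion "0 0.5 0 0 0 0 0; 0 1 0 0 0 0 0; 0 1 0 0 0 0 0; 0 1 0 0 0 0 0; 0 1 0 0 0 0 0; 0 1 0 0 0 0 0"

```text
clock: 16.77
tcp_pos: [376.0, 11.3, 252.8]
tool_rot: [0.017, 0.973, -0.076, 0.216]
force: [-0.2, 0.0, -0.5]
width: 0.2
grip_force: 0.0
```

```bash
cat > chk.py <<'E'
import io,contextlib
with contextlib.redirect_stdout(io.StringIO()):
    from fit import *
old={n:cv2.imread(f"pics/{n}.png")[:,:,::-1].astype(float) for n in("top","side")}
new={n:snap(n,f"pics/f_{n}.png")["color"].astype(float) for n in("top","side")}
for n in old: cv2.imwrite(f"pics/f_{n}.png",new[n][:,:,::-1])
def change(n):return cv2.GaussianBlur(np.abs(new[n]-old[n]).sum(2),(3,3),0)>30
for nm,cam_ in(("side",S),("top",T)):
    d=change(nm)
    roi=np.zeros(d.shape,bool); x=proj(cam_,W(a,[[-30,0,60]]))[0].round().astype(int); roi[x[1]-75:x[1]+60,x[0]-65:x[0]+65]=1
    sh=lambda th,h,p,w:[cv2.convexHull(proj(cam_,W(p,P)).astype(np.float32)).astype(np.int32) for P in ([lidpt(h,th,f,u,y) for f in(0,85) for u in(0,8) for y in(-w,w)],[lidpt(h,th,f,u,y) for f,u in((85,5),(105,50)) for y in(-17,17)])]
    res=[]
    m0=np.zeros(d.shape,np.uint8)
    for H in sh(0,65,a,85): cv2.fillConvexPoly(m0,H,1)
    for th in np.arange(0,2.01,.1):
        m=np.zeros(d.shape,np.uint8)
        for H in sh(th,65,a,85): cv2.fillConvexPoly(m,H,1)
        m=((m|m0)>0) if th>.05 else np.zeros(d.shape,bool)
        res.append((round(th,1),round((m&d&roi).sum()/max(1,((m|d)&roi).sum()),2)))
    print(nm,d[roi].sum(),res)
    for nmb,p,pts in(("sachet",a,[[-42.5,70,z] for z in(10,30,50)]),("caddy",b,[[-42.5,y,40] for y in(-40,0,40)])):
        uv=proj(cam_,W(p,pts)).round().astype(int);print(nmb,np.abs(new[nm]-old[nm])[uv[:,1],uv[:,0]].sum(1))
E
python3 chk.py
```

```text
side 4986 [(np.float64(0.0), np.float64(0.0)), (np.float64(0.1), np.float64(0.35)), (np.float64(0.2), np.float64(0.35)), (np.float64(0.3), np.float64(0.35)), (np.float64(0.4), np.float64(0.35)), (np.float64(0.5), np.float64(0.36)), (np.float64(0.6), np.float64(0.37)), (np.float64(0.7), np.float64(0.39)), (np.float64(0.8), np.float64(0.41)), (np.float64(0.9), np.float64(0.44)), (np.float64(1.0), np.float64(0.48)), (np.float64(1.1), np.float64(0.5)), (np.float64(1.2), np.float64(0.53)), (np.float64(1.3), np.float64(0.55)), (np.float64(1.4), np.float64(0.58)), (np.float64(1.5), np.float64(0.61)), (np.float64(1.6), np.float64(0.64)), (np.float64(1.7), np.float64(0.68)), (np.float64(1.8), np.float64(0.7)), (np.float64(1.9), np.float64(0.72)), (np.float64(2.0), np.float64(0.73))]
sachet [30.  9.  6.]
caddy [6. 7. 8.]
top 3367 [(np.float64(0.0), np.float64(0.0)), (np.float64(0.1), np.float64(0.46)), (np.float64(0.2), np.float64(0.46)), (np.float64(0.3), np.float64(0.47)), (np.float64(0.4), np.float64(0.47)), (np.float64(0.5), np.float64(0.47)), (np.float64(0.6), np.float64(0.48)), (np.float64(0.7), np.float64(0.48)), (np.float64(0.8), np.float64(0.48)), (np.float64(0.9), np.float64(0.48)), (np.float64(1.0), np.float64(0.48)), (np.float64(1.1), np.float64(0.49)), (np.float64(1.2), np.float64(0.5)), (np.float64(1.3), np.float64(0.51)), (np.float64(1.4), np.float64(0.53)), (np.float64(1.5), np.float64(0.54)), (np.float64(1.6), np.float64(0.55)), (np.float64(1.7), np.float64(0.58)), (np.float64(1.8), np.float64(0.62)), (np.float64(1.9), np.float64(0.66)), (np.float64(2.0), np.float64(0.68))]
sachet [48. 38. 31.]
caddy [20. 74. 21.][ WARN:0@2.983] global loadsave.cpp:1063 imwrite_ Unsupported depth image for selected encoder is fallbacked to CV_8U.
```

Both camera views fit best with the sachet lid fully open, at about 1.9 rad. The caddy was seen shut, and the arm is clear of everything.

```bash
python3 -c "
from workcell import bot
print(bot.finish_job())"
```

```text
the job is handed in; nothing more can be done
None
```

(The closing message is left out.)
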